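# Open the lever paper trimmer and hold its blade arm up

### The arm

A 6-joint arm with a two-finger parallel gripper is mounted at the origin on the work surface. World frame = base frame: x ahead of the robot, y to its left, z up, the work surface at z = 0. Lengths are in m, angles in degrees, forces in N, time in s.
With the tool pointing down it reaches from about 0.35 to 0.775 m from the base axis. Payload 7.3 kg.
Tool frame: the origin (TCP) lies on the centre line of the jaws, within the pads' length; the fingertips stand 25 mm ahead of it and the grasp point (between the pads) lies 6 mm ahead of it; z points along the fingers, y is the line along which they close (so a half turn about z gives the same grasp; the last joint's range is limited). The gripper opens to 92 mm and grips with 3 to 60 N. Pads are 19 mm wide; open, the fingers measure 130 mm over their backs; the gripper's body (75 mm by 190 mm) begins 47 mm behind the grasp point.
Start: joints at [62.968, 19.595, 87.324, -0, 73.075, -8.365], TCP at [0.168, 0.497, 0.252] pointing down, gripper open.
Joint ranges: [-145.02, 145.02], [-44.19, 115.74], [2.07, 154.8], [-57.11, 237.11], [16.16, 152.29], [-177.93, 177.93]. Speed limits (degrees/s): [147.25, 147.25, 180, 180, 180, 180].

### API

Orientations are given as [roll, pitch, yaw] about the fixed x, y, z axes, in that order (R = Rz(yaw) Ry(pitch) Rx(roll)).
In Python, from cell import bot gives the robot as it stands.
- The arm moves only by the shell command python3 -m inch 'ROWS' [FORCE]. ROWS is JSON, a list of rows, each an object of numbers: "rx", "ry", "rz": the turn, a rotation vector about the tool's x, y, z in rad; "dx", "dy", "dz": the shift along the tool's x, y, z in m; "hand": the closure in counts, from 0 (fully open) to 255 (shut). In form: [{"rx": .., "ry": .., "rz": .., "dx": .., "dy": .., "dz": .., "hand": ..}, ...]. A call has exactly 8 rows; each row shifts and turns the commanded pose from where the row before left it, along the tool's axes as they then stand; what a row does not reach is not made up. A row lasts 1/10 s, in which the tool goes at most 50 mm and 8.59 degrees, less where a joint would pass 70% of its speed; a pose out of reach is approached as far as the arm can. A call is refused whole if a number of a shift passes 0.05 or a number of a turn 0.15, either way. A call with a gripper value outside its range is refused whole. The fingers move at their own pace and stop on an object; FORCE is the grip in N (left out, the last holds). Time passes only in rows, so rows that do not move let the fingers close, or fill a call up. It gives the time, the measured TCP pose, the force, the opening and the grip force at its end, in the units of the state.
- bot.get_obs(): the state, without advancing time (a new reading comes with each control period).
- bot.get_image(name): name is "side" or "top"; returns the picture (480x640x3 uint8, blue, green, red); there is no depth.
- bot.camera_params(name): a dict with "fx", "fy", "cx", "cy" (pixels), "extrinsics" (4x4, takes a point from camera to world coordinates). Camera axes: x right, y up, looking along -z (the intrinsics and any distortion apply to the point x, -y, -z); pixel columns grow to the right and rows downward; lengths in m; the calibration is good to about 2 mm. A picture is of the moment at which its call begins. camera_params takes no time and is no camera call.
- bot.finish_job(): hands the job in; it is judged then, once.
The state is a dict: "clock": time; "joint_pos": joint angles; "dq": joint speeds; "effort": joint torques, N m; "ee_pos": TCP position; "orientation": TCP orientation; "force": force on the tool from outside, world axes, zero at the start; "torque": the same for the moment, N m; "width": finger opening in m; "gripper_force": force on a finger pad.
Only numpy, scipy, OpenCV 4.12 (cv2) and the standard library are available. Lean on these libraries where they do the work, as an engineer would, in place of code of your own. Each camera call takes 0.05 s, during which the arm holds its last target. There are 200 camera calls.

### The job

Open the paper trimmer for the next sheet. While the blade is still locked, raise the yellow clamp lever upright to free the print; then flip the red safety catch right over, clear of the blade arm; then take the arm by its black handle, lift it until the handle is about 25 cm above the table, and keep it there. Finish while holding it, because it drops if let go, and leave the other things on the table and on the trimmer where they are.

Things in the scene. Friction and masses are not known exactly. Their poses are not given: they have to be found in the camera images.
- trimmer: Lever paper trimmer (A4 size), fixed to the table: charcoal steel board 340 (x) by 230 (y) mm, its top 30 mm above the table. Origin: centre of the board's underside, at table height. x runs along the blade from the handle end (-x) to the hinge end (+x); y points from the blade (at the right edge) over the board; z up. An aluminium squaring rail 10 mm high stands across the board at x = +155 mm
- clamp_lever (a joint): Angle of the clamp lever (rad): 0 to 0.1 at the start = down, clamp shut; 1.4 = stop, about upright. It turns about the trimmer's y axis, its knob going up and back towards the hinge end. It has a stiff pivot and stays where it is left; it needs about 1.5 N at the knob. It lifts the clamp bar (290 x 26 mm, 8 mm thick, along the blade at y = -88 mm, top 40 to 46 mm above the table, with a guide pin near each end, at x = -130 and +130 mm, 60 mm high) by up to 6 mm
- clamp_knob (a point): Centre of the yellow knob at the lever's end: a cylinder of 20 mm diameter, 18 mm long along the trimmer's y axis, with free flat ends to pinch. At angle 0 it lies in the trimmer frame at (-25, -88, 79) mm, the lever running nearly level over the clamp bar towards the handle end
- clamp_pivot (a point): Pivot of the clamp lever, in a steel clevis (26 mm square, top 79 mm above the table), in the trimmer frame at (50, -88, 66) mm; the knob's centre is 76 mm from it
- catch (a joint): Angle of the safety catch (rad): 0 = closed, its steel nose reaching over the blade arm and locking it down (2 mm of play); 1.2 = stop, flipped right over. It turns about the trimmer's x axis, the red tab swinging towards +y of the trimmer (away from the blade) and down in front of the board's front edge. Stiff pivot: it stays where it is left; about 0.6 N at the tab. The nose is clear of the arm from 0.4
- catch_tab (a point): Centre of the red thumb tab: 18 (x) by 8 (y) by 34 (z) mm when closed, then in the trimmer frame at (-182, -113, 77) mm, its top 94 mm above the table. Space on its -y side is free above the blade arm
- catch_pivot (a point): Pivot of the catch, in the trimmer frame at (-182, -130, 16) mm, 12 mm ahead of the board's front edge (x = -170 mm)
- blade_arm (a joint): Angle of the blade arm (rad): 0 = down; 0.75 = stop. It turns about the trimmer's y axis at the hinge, the handle rising. It weighs about 0.65 kg with its handle (about 4 N at the handle) and falls if let go. The arm is an aluminium bar 8 mm thick and 22 mm high along the right edge of the board, its top 54 mm above the table when down
- blade_hinge (a point): Hinge of the blade arm, in the trimmer frame at (165, -125, 44) mm; the handle's centre is 415 mm from it
- handle: Handle of the blade arm: black rubber grip 28 mm in diameter, 104 mm long, nearly in line with the arm (0.1 rad steeper upwards), with a thin yellow ring near its end. Origin at its centre, when down in the trimmer frame at (-250, -125, 57) mm; x along it towards the hinge, y across it as the trimmer's y
- eraser: White eraser 44 x 18 x 12 mm lying on the board. Leave it alone
- ruler: Aluminium ruler 310 x 30 mm, 11 mm high, lying on the table along the trimmer's left (+y) edge. Leave it alone
- glue_stick: Glue stick standing on the table, 29 mm in diameter, 92 mm high. Leave it alone
- mug: Pale green mug, 82 mm in diameter, 92 mm high. Leave it alone
- moka_pot: Red stove-top coffee pot, about 90 mm wide without its handle, 175 mm high. Leave it alone
- cactus: Cactus in a cream pot 80 mm wide, 135 mm high in all. Leave it alone
- pencil_pot: Black pot of pencils, 72 mm wide, 180 mm high with the pencils. Leave it alone
- tealight_jar: Yellow glass jar, 80 mm wide, 74 mm high. Leave it alone

How it is judged:
By the outcome, as a careful person would: the job done as asked, in the order asked, and still so for the second after the job is handed in, while the arm keeps its last pose, push and grip.
It also fails if it takes over 64 s, if anything falls off the work surface, if the arm or the gripper's body presses on something with over 40 N, if the wrist force passes 120 N, or if a joint passes its speed limit or range.

## Working session

There is one attempt and no reset: what is moved stays moved. The work goes in short steps, Python scripts to look and compute and a shell command to move; the robot and the scene stay as the last step left them, time stands still between calls to the robot, and variables do not carry over. Pictures are saved under pics/ and viewed, at most 10 in all, crops included, and the job is handed in when it is done.

```bash
mkdir -p pics; ls; python3 - <<'E'
from cell import bot
import cv2,numpy as np
print(bot.get_obs())
for n in("side","top"):
    im=bot.get_image(n); cv2.imwrite(f"pics/{n}0.png",im); print(n,bot.camera_params(n))
E
```

```text
pics
{'clock': 0.0, 'joint_pos': array([ 6.29673309e+01,  1.96358584e+01,  8.73772192e+01,  1.47970793e-03,
        7.30732041e+01, -8.36547121e+00]), 'dq': array([-0.03825734,  0.00918358, -0.03512479, -0.01608356,  0.04846047,
       -0.0430012 ]), 'effort': array([-6.57555938e-04, -4.31247926e+01, -2.44217259e+01,  7.16242706e-02,
        5.59324678e-02, -8.64664526e-05]), 'ee_pos': array([0.16784567, 0.49706516, 0.25105023]), 'orientation': array([-1.79914842e+02, -1.39527401e-02,  1.61332360e+02]), 'force': array([-0.74553223, -0.11060178,  0.11331198]), 'torque': array([-0.01930536, -0.01079017, -0.04044979]), 'gripper_force': 0.0, 'width': 0.09179901549110991}
side {'fx': 519.325647432809, 'fy': 519.325647432809, 'cx': 317.43779771240776, 'cy': 236.73893731207986, 'extrinsics': array([[ 0.8462891 ,  0.36927714, -0.38396504,  0.10584796],
       [-0.5326637 ,  0.57573472, -0.62032162, -0.75744439],
       [-0.00800859,  0.72949567,  0.68393855,  0.90991491],
       [ 0.        ,  0.        ,  0.        ,  1.        ]])}
top {'fx': 507.6508928217083, 'fy': 507.6508928217083, 'cx': 323.71602046372607, 'cy': 247.62259839831816, 'extrinsics': array([[-0.00749069,  0.99667435, -0.08114264,  0.43568233],
       [-0.99987074, -0.00861966, -0.01357201, -0.01836882],
       [-0.01422629,  0.08103049,  0.99661009,  1.53198467],
       [ 0.        ,  0.        ,  0.        ,  1.        ]])}
```

View pics/side0.png

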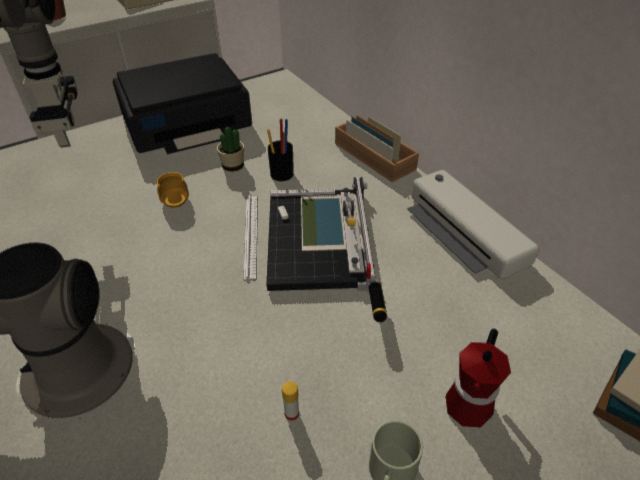

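View pics/top0.png

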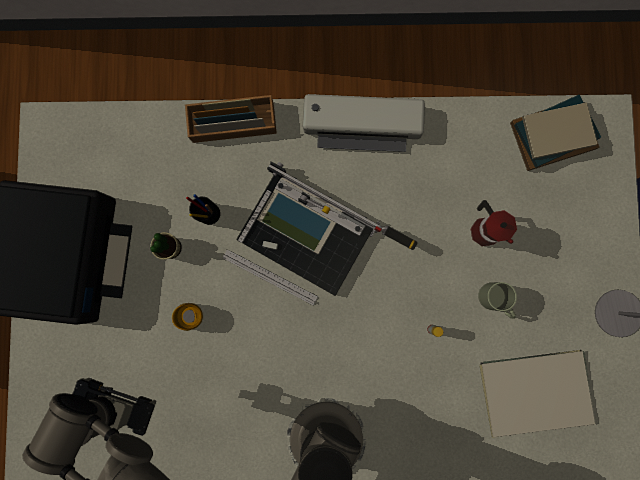

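The side view shows the trimmer centred near (320,240), with the knob at (351,222), the tab at (368,271) and the handle at (377,302). In the top view the knob is at (325,209), the tab at (378,230) and the handle at (400,239). I'll measure the coloured blobs in both views.

```bash
cat > h.py <<'E'
import cv2,numpy as np
from cell import bot
def ray(n,u,v):
    p=bot.camera_params(n);E=p["extrinsics"]
    d=E[:3,:3]@np.array([(u-p["cx"])/p["fx"],-(v-p["cy"])/p["fy"],-1]);return E[:3,3],d/np.linalg.norm(d)
def plane(n,u,v,z):
    o,d=ray(n,u,v);return o+d*(z-o[2])/d[2]
def tri(a,b):
    (o1,d1),(o2,d2)=ray("side",*a),ray("top",*b)
    s=np.linalg.lstsq(np.c_[d1,-d2],o2-o1,rcond=None)[0]
    p,q=o1+d1*s[0],o2+d2*s[1];return (p+q)/2,np.linalg.norm(p-q)
def proj(n,P):
    p=bot.camera_params(n);E=p["extrinsics"];c=E[:3,:3].T@(np.asarray(P)-E[:3,3])
    return np.array([p["cx"]+p["fx"]*c[0]/-c[2],p["cy"]-p["fy"]*c[1]/-c[2]])
def blobs(im,col,roi,amin=3):
    x0,y0,x1,y1=roi;h=cv2.cvtColor(im[y0:y1,x0:x1],cv2.COLOR_BGR2HSV)
    H,S,V=h[...,0],h[...,1],h[...,2]
    m={"y":(H>14)&(H<34)&(S>140)&(V>80),"r":((H<8)|(H>172))&(S>140)&(V>50)}[col].astype(np.uint8)
    n,l,s,c=cv2.connectedComponentsWithStats(m)
    return [(np.round(c[i]+[x0,y0],2).tolist(),s[i].tolist()) for i in range(1,n) if s[i][4]>=amin]
E
python3 - <<'E'
from h import *
for n,r in(("side",(240,170,400,330)),("top",(220,150,430,310))):
    im=cv2.imread(f"pics/{n}0.png")
    for c in "yr": print(n,c,blobs(im,c,r))
a=cv2.imread("pics/side0.png")[170:330,240:400];b=cv2.imread("pics/top0.png")[155:305,230:430]
cv2.imwrite("pics/c0.png",np.vstack([cv2.resize(np.clip(a*1.6,0,255).astype('uint8'),(0,0),fx=3.5,fy=3.5,interpolation=3)][:1]))
cv2.imwrite("pics/c1.png",cv2.resize(np.clip(b*1.6,0,255).astype('uint8'),(800,600),interpolation=3))
E
```

```text
side y [([351.0, 221.5], [108, 48, 7, 8, 54]), ([378.63, 309.63], [133, 138, 13, 6, 38])]
side r [([367.98, 270.27], [126, 93, 5, 16, 49])]
top y [([325.12, 208.75], [102, 56, 7, 7, 32]), ([411.11, 243.89], [189, 90, 5, 9, 18])]
top r [([377.65, 228.12], [155, 76, 6, 5, 17])]
```

View pics/c1.png

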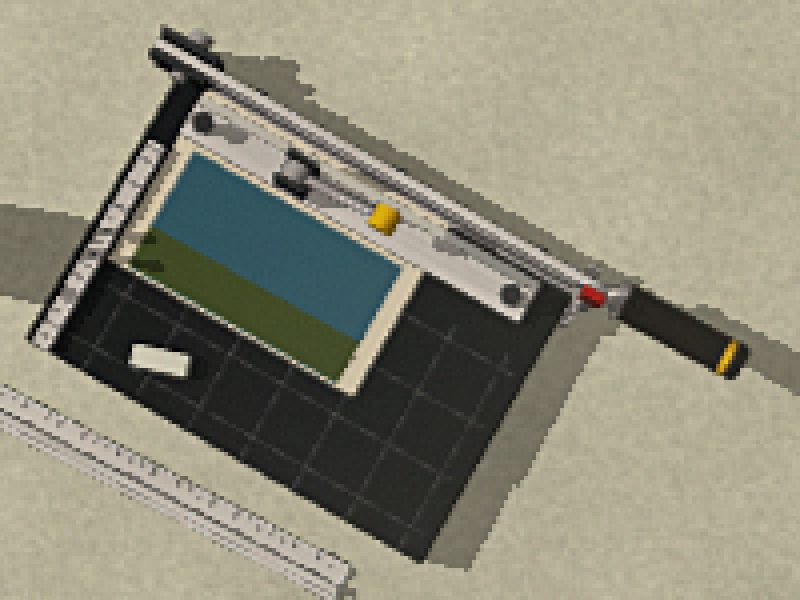

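View pics/c0.png

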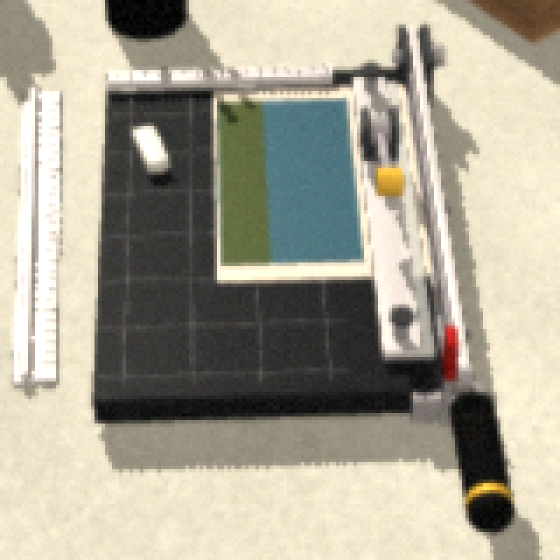

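The crops show the knob, the red tab over the arm, the two guide pins at top pixels (358,228) and (281,185), and the board's left corners at (335,295) and (243,243). The knob and tab are in the clear. Next I fit the trimmer's pose to these points.

```bash
python3 - <<'E'
from h import *
from scipy.optimize import least_squares
for k,a,b in(("knob",(351,221.5),(325.12,208.75)),("tab",(367.98,270.27),(377.65,228.12)),("ring",(378.63,309.63),(411.11,243.89))):
    print(k,*tri(a,b))
L=[("top",335.4,295.2,-170,115,30),("top",242.9,242.9,170,115,30),("top",357.9,228,-130,-88,60),("top",280.6,185.1,130,-88,60),
("side",240+400/3.5,170+314/3.5,-130,-88,60),("side",240+96/3.5,170+402/3.5,-170,115,30),("side",351,221.5,-25,-88,81),("top",325.12,208.75,-25,-88,81),
("side",367.98,270.27,-182,-113,77)]
W=np.array([plane(n,u,v,z/1e3)[:2] for n,u,v,x,y,z in L]);Q=np.array([l[3:5] for l in L])/1e3
R=lambda t:np.array([[np.cos(t),-np.sin(t)],[np.sin(t),np.cos(t)]])
f=lambda p:(Q@R(p[2]).T+p[:2]-W).ravel()
s=least_squares(f,[.55,.05,1.1],loss="soft_l1",f_scale=.003)
print(s.x,np.degrees(s.x[2]));print((f(s.x).reshape(-1,2)*1e3).round(1))
T=lambda x,y:(R(s.x[2])@[x,y]+s.x[:2]).round(4)
for k,x,y in(("knob",-.025,-.088),("pivot",.05,-.088),("tab",-.182,-.113),("handle",-.25,-.125),("hinge",.165,-.125)):print(k,T(x,y),np.hypot(*T(x,y)))
E
```

```text
knob [ 0.66691076 -0.00385946  0.08129245] 0.001425685759288625
tab [ 0.60872484 -0.15404545  0.0786472 ] 0.0005552801700193583
ring [ 0.56381075 -0.25055913  0.07350288] 0.0018160489733811732
[0.60033142 0.05938392 1.06201038] 60.84871269471823
[[ 0.  -1.8]
 [ 8.5 21.2]
 [ 1.8  1.4]
 [-0.7  2.9]
 [ 0.9 -0.1]
 [-3.2 -0.3]
 [-2.8 -1.5]
 [-1.3 -1.8]
 [ 0.9 -1.9]]
knob [ 0.665  -0.0053] 0.6650211199653737
pivot [0.7015 0.0602] 0.7040783266086239
tab [ 0.6104 -0.1546] 0.6296739791352347
handle [ 0.5877 -0.2198] 0.6274578312524277
hinge [0.7899 0.1426] 0.8026685305903054
```

```bash
cat >> h.py <<'E'
R2=lambda t:np.array([[np.cos(t),-np.sin(t)],[np.sin(t),np.cos(t)]])
from scipy.spatial.transform import Rotation as Ro
def go(x,y,z,ahead=0.006,pitch=0):
    """shift (mm, current tool axes) and turn to bring the point `ahead` of the TCP to trimmer (x,y,z) mm, tool down, tool x = trimmer x, leaned back to the hinge by pitch"""
    P=np.load("pose.npy");o=bot.get_obs();R=Ro.from_euler("xyz",o["orientation"],degrees=True)
    G=Ro.from_euler("z",P[2])*Ro.from_euler("y",pitch)*Ro.from_euler("x",np.pi)
    w=np.r_[R2(P[2])@[x/1e3,y/1e3]+P[:2],z/1e3]-G.apply([0,0,ahead])
    tw=o["ee_pos"]+R.apply([0,0,ahead]);q=R2(-P[2])@(tw[:2]-P[:2])
    print("t",round(o["clock"],2),"at trimmer mm",(np.r_[q,tw[2]]*1e3).round(1),"shift mm",(R.inv().apply(w-o["ee_pos"])*1e3).round(1),"turn",(R.inv()*G).as_rotvec().round(3),
     "F",o["force"].round(1),"w",round(o["width"]*1e3,1),"g",round(o["gripper_force"],1))
E
python3 - <<'E'
from h import *
from scipy.optimize import least_squares
L=[("top",335.4,295.2,-170,115,30),("top",357.9,228,-130,-88,60),("top",280.6,185.1,130,-88,60),
("side",240+400/3.5,170+314/3.5,-130,-88,60),("side",240+96/3.5,170+402/3.5,-170,115,30)]
W=np.array([plane(n,u,v,z/1e3)[:2] for n,u,v,x,y,z in L]+[[.6669,-.0039],[.6087,-.1540],[.5638,-.2506]])
Q=np.array([l[3:5] for l in L]+[[-25,-88],[-182,-113],[-290,-125]])/1e3
f=lambda p:(Q@R2(p[2]).T+p[:2]-W).ravel()
s=least_squares(f,[.6,.06,1.06]);np.save("pose.npy",s.x)
print(s.x,np.degrees(s.x[2]));print((f(s.x).reshape(-1,2)*1e3).round(1))
go(-25,-88,200)
E
python3 -m inch '[{"rz":0.146},{"rz":0.146},{"rz":0.146},{"rz":0.146},{"rz":0.146},{"rz":0.146},{"rz":0.146},{"rz":0.146}]'
python3 -m inch '[{"rz":0.146},{"rz":0.146},{"rz":0.146},{"rz":0.146},{"dy":0.03,"dx":-0.01},{"dy":0.045,"dx":-0.013},{"dy":0.045,"dx":-0.013},{"dy":0.045,"dx":-0.013}]'
python3 -c "from h import *;go(-25,-88,200)"
```

```text
[0.60150678 0.05963981 1.04979468] 60.14880464272862
[[ 0.1  0.7]
 [ 1.1  1.5]
 [ 1.3  1.4]
 [ 0.2  0. ]
 [-3.1  2.2]
 [-1.5 -1.9]
 [ 0.2 -0.5]
 [ 1.8 -3.5]]
t 0.1 at trimmer mm [163.6 593.8 245.1] shift mm [-632.3 -317.2   45.4] turn [-1.000e-03  1.000e-03  1.766e+00] F [-1.2 -1.2  0. ] w 91.7 g 0.0
t 0.1 at trimmer mm [163.6 593.8 245.1] shift mm [-632.3 -317.2   45.4] turn [-1.000e-03  1.000e-03  1.766e+00] F [-1.2 -1.2  0. ] w 91.7 g 0.0validation failed for argument at $[0]...
validation failed for argument at $[0]...
```

```bash
python3 -m inch '[{"rx":0,"ry":0,"rz":0.147,"dx":0,"dy":0,"dz":0,"hand":0},{"rx":0,"ry":0,"rz":0.147,"dx":0,"dy":0,"dz":0,"hand":0},{"rx":0,"ry":0,"rz":0.147,"dx":0,"dy":0,"dz":0,"hand":0},{"rx":0,"ry":0,"rz":0.147,"dx":0,"dy":0,"dz":0,"hand":0},{"rx":0,"ry":0,"rz":0.147,"dx":0,"dy":0,"dz":0,"hand":0},{"rx":0,"ry":0,"rz":0.147,"dx":0,"dy":0,"dz":0,"hand":0},{"rx":0,"ry":0,"rz":0.147,"dx":0,"dy":0,"dz":0,"hand":0},{"rx":0,"ry":0,"rz":0.147,"dx":0,"dy":0,"dz":0,"hand":0}]' 15
python3 -m inch '[{"rx":0,"ry":0,"rz":0.147,"dx":0,"dy":0,"dz":0,"hand":0},{"rx":0,"ry":0,"rz":0.147,"dx":0,"dy":0,"dz":0,"hand":0},{"rx":0,"ry":0,"rz":0.147,"dx":0,"dy":0,"dz":0,"hand":0},{"rx":0,"ry":0,"rz":0.147,"dx":0,"dy":0,"dz":0,"hand":0},{"rx":0,"ry":0,"rz":0,"dx":-0.01,"dy":0.03,"dz":0,"hand":140},{"rx":0,"ry":0,"rz":0,"dx":-0.013,"dy":0.045,"dz":0,"hand":140},{"rx":0,"ry":0,"rz":0,"dx":-0.013,"dy":0.045,"dz":0,"hand":140},{"rx":0,"ry":0,"rz":0,"dx":-0.013,"dy":0.045,"dz":0,"hand":140}]'
python3 -c "from h import *;go(-25,-88,200)"
```

```text
clock: 0.9
ee_pos: [0.1679, 0.4972, 0.2513]
orientation: [-180.0, 0.0, 93.6]
force: [1.2, -0.3, -0.3]
width: 0.0919
gripper_force: 0.0
clock: 1.7
ee_pos: [0.2876, 0.3716, 0.2514]
orientation: [-180.0, 0.0, 60.3]
force: [-0.2, -0.4, 0.3]
width: 0.0642
gripper_force: 0.0
t 1.7 at trimmer mm [114.3 427.5 245.4] shift mm [-140.9  515.1   45.4] turn [-0.     0.001  0.003] F [-0.2 -0.4  0.3] w 64.2 g 0.0
```

```bash
python3 -m inch '[{"rx":0,"ry":0,"rz":0,"dx":-0.0125,"dy":0.045,"dz":0,"hand":140},{"rx":0,"ry":0,"rz":0,"dx":-0.0125,"dy":0.045,"dz":0,"hand":140},{"rx":0,"ry":0,"rz":0,"dx":-0.0125,"dy":0.045,"dz":0,"hand":140},{"rx":0,"ry":0,"rz":0,"dx":-0.0125,"dy":0.045,"dz":0,"hand":140},{"rx":0,"ry":0,"rz":0,"dx":-0.0125,"dy":0.045,"dz":0,"hand":140},{"rx":0,"ry":0,"rz":0,"dx":-0.0125,"dy":0.045,"dz":0,"hand":140},{"rx":0,"ry":0,"rz":0,"dx":-0.0125,"dy":0.045,"dz":0,"hand":140},{"rx":0,"ry":0,"rz":0,"dx":-0.0125,"dy":0.045,"dz":0,"hand":140}]'
python3 -m inch '[{"rx":0,"ry":0,"rz":0,"dx":-0.012,"dy":0.045,"dz":0,"hand":140},{"rx":0,"ry":0,"rz":0,"dx":-0.012,"dy":0.045,"dz":0,"hand":140},{"rx":0,"ry":0,"rz":0,"dx":-0.010,"dy":0.035,"dz":0,"hand":140},{"rx":0,"ry":0,"rz":0,"dx":-0.007,"dy":0.02,"dz":0.02,"hand":140},{"rx":0,"ry":0,"rz":0,"dx":0,"dy":0.01,"dz":0.025,"hand":140},{"rx":0,"ry":0,"rz":0,"dx":0,"dy":0,"dz":0.02,"hand":140},{"rx":0,"ry":0,"rz":0,"dx":0,"dy":0,"dz":0.01,"hand":140},{"rx":0,"ry":0,"rz":0,"dx":0,"dy":0,"dz":0,"hand":140}]'
python3 - <<'E'
from h import *
go(-25,-88,84)
for n in("side","top"):cv2.imwrite(f"pics/{n}1.png",bot.get_image(n))
a=cv2.imread("pics/side1.png")[150:300,270:430]
cv2.imwrite("pics/c2.png",cv2.resize(np.clip(a*1.6,0,255).astype('uint8'),(640,600),interpolation=3))
E
```

```text
clock: 2.5
ee_pos: [0.5509, 0.1059, 0.2514]
orientation: [-180.0, 0.0, 60.2]
force: [-0.2, 1.3, -1.0]
width: 0.0413
gripper_force: 0.0
clock: 3.3
ee_pos: [0.6633, -0.0046, 0.1748]
orientation: [-179.8, 0.1, 60.3]
force: [0.2, 1.1, 0.4]
width: 0.0414
gripper_force: 0.0
t 3.3 at trimmer mm [-25.  -85.5 168.8] shift mm [ 0.1  2.7 84.8] turn [-0.004  0.001  0.002] F [0.2 1.1 0.4] w 41.4 g 0.0
```

View pics/c2.png

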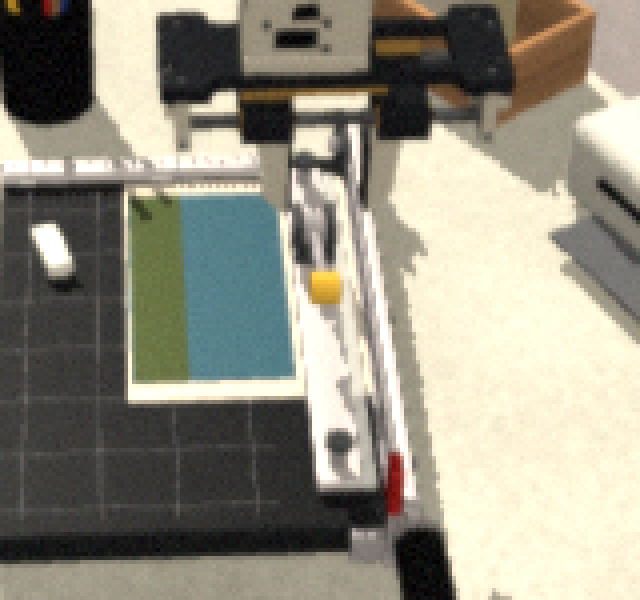

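The gripper hangs over the lever with its fingers straddling the line of the yellow knob (crop 325,288). I descend and pinch it.

```bash
python3 -m inch '[{"rx":0,"ry":0,"rz":0,"dx":0.002,"dy":0.0025,"dz":0.015,"hand":140},{"rx":0,"ry":0,"rz":0,"dx":0,"dy":0,"dz":0.025,"hand":140},{"rx":0,"ry":0,"rz":0,"dx":0,"dy":0,"dz":0.025,"hand":140},{"rx":0,"ry":0,"rz":0,"dx":0,"dy":0,"dz":0.02,"hand":140},{"rx":0,"ry":0,"rz":0,"dx":0,"dy":0,"dz":0,"hand":140},{"rx":0,"ry":0,"rz":0,"dx":0,"dy":0,"dz":0,"hand":230},{"rx":0,"ry":0,"rz":0,"dx":0,"dy":0,"dz":0,"hand":230},{"rx":0,"ry":0,"rz":0,"dx":0,"dy":0,"dz":0,"hand":230}]' 15
python3 -c "
from h import *
go(-25,-88,84)
r=np.array([-75,13.]);
for a in(.1,.4,.7,1.,1.3,1.4):print(a,[round(50+r[0]*np.cos(a)+r[1]*np.sin(a),1),round(66-r[0]*np.sin(a)+r[1]*np.cos(a),1)])"
```

```text
clock: 4.2
ee_pos: [0.6682, -0.0044, 0.0933]
orientation: [179.9, -0.1, 60.3]
force: [-0.4, -0.6, -0.7]
width: 0.0218
gripper_force: 0.0
t 4.2 at trimmer mm [-22.3 -89.8  87.3] shift mm [-2.7 -1.8  3.3] turn [ 0.003 -0.001  0.002] F [-0.4 -0.6 -0.7] w 21.8 g 0.0
0.1 [np.float64(-23.3), np.float64(86.4)]
0.4 [np.float64(-14.0), np.float64(107.2)]
0.7 [np.float64(1.0), np.float64(124.3)]
1.0 [np.float64(20.4), np.float64(136.1)]
1.3 [np.float64(42.5), np.float64(141.7)]
1.4 [np.float64(50.1), np.float64(142.1)]
```

```bash
python3 -m inch '[{"rx":0,"ry":0,"rz":0,"dx":0,"dy":0,"dz":0.003,"hand":255},{"rx":0,"ry":0,"rz":0,"dx":0,"dy":0,"dz":0,"hand":255},{"rx":0,"ry":0,"rz":0,"dx":0,"dy":0,"dz":0,"hand":255},{"rx":0,"ry":0,"rz":0,"dx":0,"dy":0,"dz":0,"hand":255},{"rx":0,"ry":0,"rz":0,"dx":0.0024,"dy":0,"dz":-0.0088,"hand":255},{"rx":0,"ry":0,"rz":0,"dx":0.0034,"dy":0,"dz":-0.0085,"hand":255},{"rx":0,"ry":0,"rz":0,"dx":0.0044,"dy":0,"dz":-0.008,"hand":255},{"rx":0,"ry":0,"rz":0,"dx":0.0053,"dy":0,"dz":-0.0074,"hand":255}]' 20
python3 -c "
from h import *
go(-8,-88,112)
print([b for n in('side','top') for b in blobs(bot.get_image(n),'y',(240,150,430,310))])"
```

```text
clock: 5.0
ee_pos: [0.6747, 0.0091, 0.1221]
orientation: [-179.9, 0.1, 60.3]
force: [-4.2, -1.9, -1.8]
width: 0.0178
gripper_force: 20.0
t 5.0 at trimmer mm [ -7.4 -88.6 116.1] shift mm [-0.6 -0.6  4.1] turn [-0.001  0.001  0.002] F [-4.2 -1.9 -1.8] w 17.8 g 20.0
[([272.6, 150.8], [32, 0, 2, 3, 5]), ([351.1, 208.92], [108, 55, 7, 9, 52]), ([379.5, 308.56], [135, 158, 10, 2, 18]), ([411.14, 244.0], [169, 90, 5, 9, 21])]
```

Gripped at 17.8 mm, and the knob has risen in the side view. I continue along the arc.

```bash
python3 -m inch '[{"rx":0,"ry":0,"rz":0,"dx":0.0062,"dy":0,"dz":-0.0067,"hand":255},{"rx":0,"ry":0,"rz":0,"dx":0.0069,"dy":0,"dz":-0.006,"hand":255},{"rx":0,"ry":0,"rz":0,"dx":0.0076,"dy":0,"dz":-0.0051,"hand":255},{"rx":0,"ry":0,"rz":0,"dx":0.0081,"dy":0,"dz":-0.0041,"hand":255},{"rx":0,"ry":0,"rz":0,"dx":0.0086,"dy":0,"dz":-0.0031,"hand":255},{"rx":0,"ry":0,"rz":0,"dx":0.0089,"dy":0,"dz":-0.0021,"hand":255},{"rx":0,"ry":0,"rz":0,"dx":0.009,"dy":0,"dz":-0.001,"hand":255},{"rx":0,"ry":0,"rz":0,"dx":0.005,"dy":0,"dz":0,"hand":255}]' 20
python3 -c "
from h import *
go(50,-88,142)"
```

```text
clock: 5.9
ee_pos: [0.7056, 0.0626, 0.1511]
orientation: [179.9, -0.1, 60.3]
force: [-4.4, -2.0, 6.1]
width: 0.0174
gripper_force: 20.0
t 5.9 at trimmer mm [ 54.3 -88.8 145.1] shift mm [-4.3 -0.8  3.1] turn [ 0.001 -0.001  0.003] F [-4.4 -2.   6.1] w 17.4 g 20.0
```

```bash
python3 -m inch '[{"rx":0,"ry":0,"rz":0,"dx":0,"dy":0,"dz":0,"hand":170},{"rx":0,"ry":0,"rz":0,"dx":0,"dy":0,"dz":0,"hand":140},{"rx":0,"ry":0,"rz":0,"dx":0,"dy":0,"dz":0,"hand":140},{"rx":0,"ry":0,"rz":0,"dx":0,"dy":0,"dz":-0.01,"hand":140},{"rx":0,"ry":0,"rz":0,"dx":0,"dy":0,"dz":-0.03,"hand":140},{"rx":0,"ry":0,"rz":0,"dx":0,"dy":0,"dz":-0.03,"hand":140},{"rx":0,"ry":0,"rz":0,"dx":-0.02,"dy":0.01,"dz":0,"hand":255},{"rx":0,"ry":0,"rz":0,"dx":-0.04,"dy":0.01,"dz":0,"hand":255}]' 20
python3 -m inch '[{"rx":0,"ry":0,"rz":0,"dx":-0.04,"dy":0.015,"dz":0,"hand":255},{"rx":0,"ry":0,"rz":0,"dx":-0.045,"dy":0.015,"dz":0,"hand":255},{"rx":0,"ry":0,"rz":0,"dx":-0.045,"dy":0.015,"dz":0,"hand":255},{"rx":0,"ry":0,"rz":0,"dx":-0.035,"dy":0.01,"dz":0,"hand":255},{"rx":0,"ry":0,"rz":0,"dx":-0.015,"dy":0,"dz":0.02,"hand":255},{"rx":0,"ry":0,"rz":0,"dx":0,"dy":0,"dz":0.03,"hand":255},{"rx":0,"ry":0,"rz":0,"dx":0,"dy":0,"dz":0.02,"hand":255},{"rx":0,"ry":0,"rz":0,"dx":0,"dy":0,"dz":0,"hand":255}]' 20
python3 - <<'E'
from h import *
go(-186,-150,82,.025)
s,t=bot.get_image("side"),bot.get_image("top")
for n,i in(("side",s),("top",t)):print(n,[(c,blobs(i,c,(270,150,430,310))) for c in"yr"])
a=[cv2.resize(np.clip(i*1.6,0,255).astype('uint8'),(400,480),interpolation=3) for i in(s[170:314,300:420],t[160:304,290:410])]
cv2.imwrite("pics/c3.png",np.hstack(a))
E
```

```text
clock: 6.7
ee_pos: [0.6938, 0.0011, 0.2216]
orientation: [179.8, -0.2, 60.5]
force: [-0.3, -1.3, -0.6]
width: 0.0298
gripper_force: 0.0
clock: 7.5
ee_pos: [0.6495, -0.1841, 0.1468]
orientation: [-179.7, 0.0, 60.2]
force: [-0.5, 0.1, -0.7]
width: 0.0003
gripper_force: 0.0
t 7.5 at trimmer mm [-187.5 -162.8  121.8] shift mm [  1.6 -12.7  39.9] turn [-0.005  0.001  0.001] F [-0.5  0.1 -0.7] w 0.3 g 0.0
side [('y', [([272.83, 151.0], [2, 0, 3, 3, 6]), ([349.47, 184.07], [76, 31, 8, 8, 57]), ([384.0, 239.5], [114, 88, 1, 4, 4]), ([379.5, 308.56], [105, 158, 10, 2, 18])]), ('r', [([281.5, 151.5], [11, 0, 2, 4, 8]), ([367.96, 270.47], [96, 113, 5, 16, 49])])]
top [('y', [([303.28, 193.13], [30, 40, 8, 7, 39])]), ('r', [])]
```

View pics/c3.png

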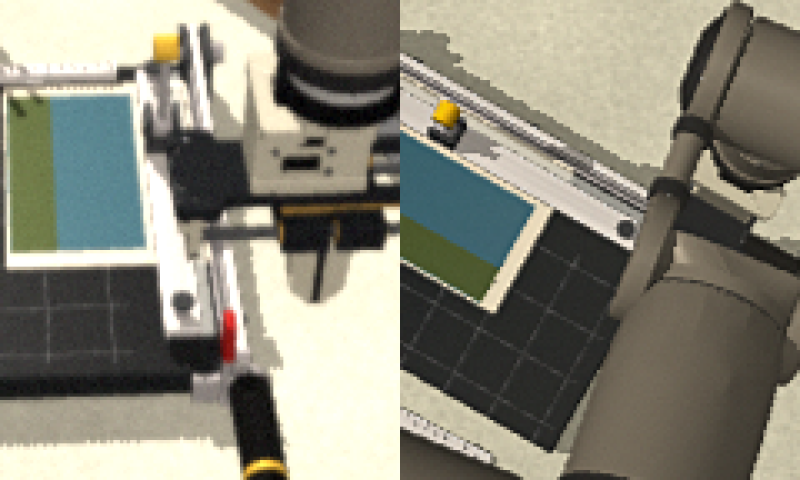

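The knob now stands over its clevis (side view, and top pixel (303,193)), and the tab is still closed. The closed fingers are on the free side of the tab. I check the lever angle and lower the fingers.

```bash
python3 -m inch '[{"rx":0,"ry":0,"rz":0,"dx":0.001,"dy":-0.005,"dz":0.01,"hand":255},{"rx":0,"ry":0,"rz":0,"dx":0,"dy":-0.004,"dz":0.015,"hand":255},{"rx":0,"ry":0,"rz":0,"dx":0,"dy":-0.003,"dz":0.015,"hand":255},{"rx":0,"ry":0,"rz":0,"dx":0,"dy":-0.004,"dz":0,"hand":255},{"rx":0,"ry":0,"rz":0,"dx":0,"dy":-0.004,"dz":0,"hand":255},{"rx":0,"ry":0,"rz":0,"dx":0,"dy":-0.004,"dz":0,"hand":255},{"rx":0,"ry":0,"rz":0,"dx":0,"dy":-0.004,"dz":0,"hand":255},{"rx":0,"ry":0,"rz":0,"dx":0,"dy":-0.004,"dz":0,"hand":255}]' 20
python3 - <<'E'
from h import *
go(-186,-130,82,.025)
P=np.load("pose.npy");p,e=tri((349.47,184.07),(303.28,193.13));print("knob",R2(-P[2])@(p[:2]-P[:2]),p[2],e)
s=bot.get_image("side");print(blobs(s,"r",(300,200,430,310)))
E
```

```text
clock: 8.4
ee_pos: [0.6238, -0.1673, 0.1103]
orientation: [179.9, -0.0, 60.3]
force: [-0.2, 0.9, 0.8]
width: 0.0005
gripper_force: 0.0
t 8.4 at trimmer mm [-185.7 -132.3   85.3] shift mm [-0.3 -2.3  3.3] turn [ 0.001 -0.     0.002] F [-0.2  0.9  0.8] w 0.5 g 0.0
knob [ 0.04652487 -0.08866747] 0.14138871432364436 0.0011235069384611066
[([368.13, 270.06], [66, 63, 5, 16, 52])]
```

```bash
python3 -m inch '[{"rx":0,"ry":0,"rz":0,"dx":0,"dy":-0.003,"dz":0.003,"hand":255},{"rx":0,"ry":0,"rz":0,"dx":0,"dy":-0.005,"dz":0,"hand":255},{"rx":0,"ry":0,"rz":0,"dx":0,"dy":-0.005,"dz":0.001,"hand":255},{"rx":0,"ry":0,"rz":0,"dx":0,"dy":-0.005,"dz":0.001,"hand":255},{"rx":0,"ry":0,"rz":0,"dx":0,"dy":-0.005,"dz":0.002,"hand":255},{"rx":0,"ry":0,"rz":0,"dx":0,"dy":-0.005,"dz":0.002,"hand":255},{"rx":0,"ry":0,"rz":0,"dx":0,"dy":-0.005,"dz":0.002,"hand":255},{"rx":0,"ry":0,"rz":0,"dx":0,"dy":0,"dz":0,"hand":255}]' 20
python3 - <<'E'
from h import *
go(-186,-100,76,.025)
s=bot.get_image("side");print(blobs(s,"r",(300,200,430,310)))
cv2.imwrite("pics/c4.png",cv2.resize(np.clip(s[210:330,300:420]*1.6,0,255).astype('uint8'),(480,480),interpolation=3))
E
```

```text
clock: 9.25
ee_pos: [0.5943, -0.1505, 0.0981]
orientation: [-179.9, 0.0, 60.3]
force: [-0.1, -0.1, 1.0]
width: 0.0005
gripper_force: 0.0
t 9.25 at trimmer mm [-185.9  -98.3   73.1] shift mm [-0.1  1.6 -2.9] turn [-0.001  0.     0.002] F [-0.1 -0.1  1. ] w 0.5 g 0.0
[([356.62, 276.12], [53, 69, 9, 13, 40])]
```

View pics/c4.png

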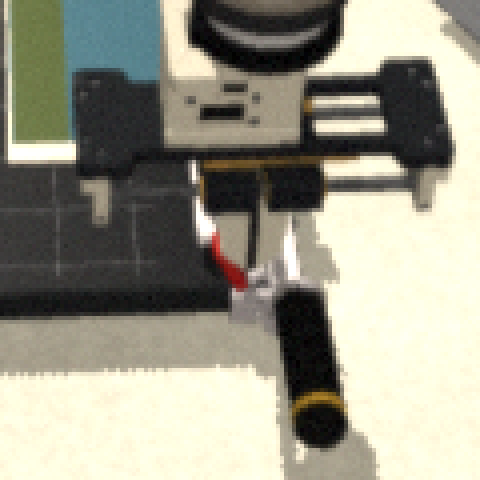

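The tab leans over by about 0.55 rad, its tip at crop pixel (210,238). I push it further, then step over and press it down from above.

```bash
python3 -m inch '[{"rx":0,"ry":0,"rz":0,"dx":0,"dy":-0.003,"dz":0.004,"hand":255},{"rx":0,"ry":0,"rz":0,"dx":0,"dy":-0.003,"dz":0.004,"hand":255},{"rx":0,"ry":0,"rz":0,"dx":0,"dy":-0.002,"dz":0.005,"hand":255},{"rx":0,"ry":0,"rz":0,"dx":0,"dy":0,"dz":-0.01,"hand":255},{"rx":0,"ry":0,"rz":0,"dx":0,"dy":0,"dz":-0.015,"hand":255},{"rx":0,"ry":0,"rz":0,"dx":0,"dy":-0.014,"dz":0,"hand":255},{"rx":0,"ry":0,"rz":0,"dx":0,"dy":-0.014,"dz":0,"hand":255},{"rx":0,"ry":0,"rz":0,"dx":0,"dy":0,"dz":0,"hand":255}]' 20
python3 - <<'E'
from h import *
go(-186,-62,70,.025)
s=bot.get_image("side");print(blobs(s,"r",(300,200,430,310)))
E
```

```text
clock: 10.1
ee_pos: [0.563, -0.1325, 0.1112]
orientation: [-180.0, -0.0, 60.3]
force: [-0.7, -0.5, -0.7]
width: 0.0004
gripper_force: 0.0
t 10.1 at trimmer mm [-185.8  -62.2   86.2] shift mm [-0.2 -0.2 16.2] turn [-0.001 -0.     0.002] F [-0.7 -0.5 -0.7] w 0.4 g 0.0
[([353.25, 277.79], [48, 72, 11, 13, 80])]
```

```bash
python3 -m inch '[{"rx":0,"ry":0,"rz":0,"dx":0,"dy":0,"dz":0.01,"hand":255},{"rx":0,"ry":0,"rz":0,"dx":0,"dy":0,"dz":0.01,"hand":255},{"rx":0,"ry":0,"rz":0,"dx":0,"dy":0,"dz":0.008,"hand":255},{"rx":0,"ry":0,"rz":0,"dx":0,"dy":0,"dz":0.007,"hand":255},{"rx":0,"ry":0,"rz":0,"dx":0,"dy":0,"dz":0.006,"hand":255},{"rx":0,"ry":0,"rz":0,"dx":0,"dy":0,"dz":0.005,"hand":255},{"rx":0,"ry":0,"rz":0,"dx":0,"dy":0,"dz":0.004,"hand":255},{"rx":0,"ry":0,"rz":0,"dx":0,"dy":0,"dz":0,"hand":255}]' 20
python3 - <<'E'
from h import *
go(-186,-62,34,.025)
s=bot.get_image("side");print(blobs(s,"r",(300,200,430,310)))
E
```

```text
clock: 10.95
ee_pos: [0.5493, -0.125, 0.0538]
orientation: [-177.7, 0.2, 60.3]
force: [-33.9, 22.6, 8.3]
width: 0.0003
gripper_force: 16.7
t 10.95 at trimmer mm [-186.2  -45.6   28.9] shift mm [ 0.  15.1 -5.8] turn [-0.041  0.004  0.003] F [-33.9  22.6   8.3] w 0.3 g 16.7
[([349.08, 287.97], [44, 84, 10, 9, 63])]
```

Side load of 40 N: the finger has wedged against the tab's end. I relieve it by moving away in +y, then up, and look.

```bash
python3 -m inch '[{"rx":0,"ry":0,"rz":0,"dx":0,"dy":-0.015,"dz":0,"hand":255},{"rx":0,"ry":0,"rz":0,"dx":0,"dy":-0.015,"dz":0,"hand":255},{"rx":0,"ry":0,"rz":0,"dx":0,"dy":0,"dz":0,"hand":255},{"rx":0,"ry":0,"rz":0,"dx":0,"dy":0,"dz":-0.02,"hand":255},{"rx":0,"ry":0,"rz":0,"dx":0,"dy":0,"dz":-0.03,"hand":255},{"rx":0,"ry":0,"rz":0,"dx":0,"dy":0,"dz":-0.04,"hand":255},{"rx":0,"ry":0,"rz":0,"dx":0,"dy":0,"dz":-0.03,"hand":255},{"rx":0,"ry":0,"rz":0,"dx":0,"dy":0,"dz":0,"hand":255}]' 20
python3 - <<'E'
from h import *
go(-186,-62,34,.025)
s=bot.get_image("side");print(blobs(s,"r",(300,200,430,310)))
cv2.imwrite("pics/c5.png",cv2.resize(np.clip(s[220:320,300:400]*1.6,0,255).astype('uint8'),(500,500),interpolation=3))
E
```

```text
clock: 11.8
ee_pos: [0.5409, -0.1197, 0.1847]
orientation: [179.5, -0.1, 60.2]
force: [-0.3, -0.3, 0.1]
width: 0.0005
gripper_force: 0.0
t 11.8 at trimmer mm [-185.6  -37.   159.7] shift mm [ -0.6  24.1 125.9] turn [ 0.009 -0.002  0.002] F [-0.3 -0.3  0.1] w 0.5 g 0.0
[([346.51, 287.11], [40, 82, 14, 11, 105])]
```

View pics/c5.png

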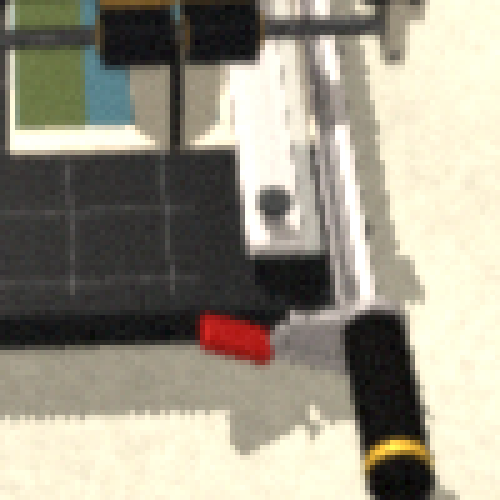

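The tab now lies flipped over in front of the board at crop (235,338), with the nose off the arm. I compare its angle with projections for given angles.

```bash
python3 - <<'E'
from h import *
P=np.load("pose.npy");C=lambda x,y,z:np.r_[R2(P[2])@[x/1e3,y/1e3]+P[:2],z/1e3]
for a in(0,.55,.8,.9,1,1.1,1.2):
    c,s=np.cos(a),np.sin(a);print(a,proj("side",C(-182,-130+17*c+61*s,16+61*c-17*s)).round(1))
go(-250,-125,150)
E
```

```text
0 [368.2 270.8]
0.55 [354.5 276.9]
0.8 [350.2 280.9]
0.9 [348.8 282.7]
1 [347.8 284.5]
1.1 [347.  286.3]
1.2 [346.5 288.2]
t 11.85 at trimmer mm [-185.9  -35.4  176.2] shift mm [-64.2  89.4  26.6] turn [ 0.005 -0.001  0.002] F [ 0.3  0.2 -0.9] w 0.6 g 0.0
```

```bash
python3 -m inch '[{"rx":0,"ry":0,"rz":0,"dx":-0.02,"dy":0.025,"dz":0,"hand":40},{"rx":0,"ry":0,"rz":0,"dx":-0.025,"dy":0.035,"dz":0,"hand":40},{"rx":0,"ry":0,"rz":0,"dx":-0.019,"dy":0.029,"dz":0,"hand":40},{"rx":0,"ry":0,"rz":0,"dx":0,"dy":0,"dz":0.02,"hand":40},{"rx":0,"ry":0,"rz":0,"dx":0,"dy":0,"dz":0,"hand":40},{"rx":0,"ry":0,"rz":0,"dx":0,"dy":0,"dz":0,"hand":40},{"rx":0,"ry":0,"rz":0,"dx":0,"dy":0,"dz":0,"hand":40},{"rx":0,"ry":0,"rz":0,"dx":0,"dy":0,"dz":0,"hand":40}]' 40
python3 -c "
from h import *
go(-250,-125,58)
s,t=bot.get_image('side'),bot.get_image('top')
print([b for n,i in(('s',s),('t',t)) for b in blobs(i,'y',(330,180,430,330))])"
```

```text
clock: 12.65
ee_pos: [0.5837, -0.2175, 0.1612]
orientation: [179.9, -0.0, 60.3]
force: [0.3, -1.0, 0.3]
width: 0.0599
gripper_force: 0.0
t 12.65 at trimmer mm [-249.3 -122.5  155.2] shift mm [-0.7  2.4 97.2] turn [ 0.001 -0.     0.003] F [ 0.3 -1.   0.3] w 59.9 g 0.0
[([349.54, 184.02], [16, 1, 8, 8, 56]), ([405.07, 233.75], [68, 53, 14, 3, 28]), ([355.5, 251.0], [24, 71, 4, 1, 4]), ([378.63, 309.63], [43, 128, 13, 6, 38])]
```

```bash
python3 -m inch '[{"rx":0,"ry":0,"rz":0,"dx":0,"dy":0.001,"dz":0.015,"hand":20},{"rx":0,"ry":0,"rz":0,"dx":0,"dy":0,"dz":0.025,"hand":20},{"rx":0,"ry":0,"rz":0,"dx":0,"dy":0,"dz":0.025,"hand":20},{"rx":0,"ry":0,"rz":0,"dx":0,"dy":0,"dz":0.02,"hand":20},{"rx":0,"ry":0,"rz":0,"dx":0,"dy":0,"dz":0.01,"hand":20},{"rx":0,"ry":0,"rz":0,"dx":0,"dy":0,"dz":0,"hand":255},{"rx":0,"ry":0,"rz":0,"dx":0,"dy":0,"dz":0,"hand":255},{"rx":0,"ry":0,"rz":0,"dx":0,"dy":0,"dz":0,"hand":255}]' 40
python3 -m inch '[{"rx":0,"ry":0,"rz":0,"dx":0,"dy":0,"dz":0,"hand":255},{"rx":0,"ry":0,"rz":0,"dx":0,"dy":0,"dz":0,"hand":255},{"rx":0,"ry":0,"rz":0,"dx":0,"dy":0,"dz":0,"hand":255},{"rx":0,"ry":0,"rz":0,"dx":0,"dy":0,"dz":0,"hand":255},{"rx":0,"ry":0,"rz":0,"dx":0,"dy":0,"dz":0,"hand":255},{"rx":0,"ry":0,"rz":0,"dx":0,"dy":0,"dz":0,"hand":255},{"rx":0,"ry":0,"rz":0,"dx":0,"dy":0,"dz":0,"hand":255},{"rx":0,"ry":0,"rz":0,"dx":0,"dy":0,"dz":0,"hand":255}]' 40
python3 -c "
from h import *
go(-250,-125,57)
G=lambda a:(165-415*np.cos(a)+13*0, 0)
r=np.array([-415,13.])
for a in(0,.1,.2,.3,.4,.488):print(a,(165+r[0]*np.cos(a)+r[1]*np.sin(a)).round(1),(44-r[0]*np.sin(a)+r[1]*np.cos(a)).round(1))"
```

```text
clock: 13.55
ee_pos: [0.585, -0.2188, 0.0669]
orientation: [179.9, -0.0, 60.3]
force: [-0.2, 0.7, 0.2]
width: 0.0654
gripper_force: 0.0
clock: 14.35
ee_pos: [0.5854, -0.2192, 0.0657]
orientation: [179.8, -0.0, 60.3]
force: [4.5, -2.9, -2.7]
width: 0.0271
gripper_force: 40.0
t 14.35 at trimmer mm [-249.8 -124.8   59.7] shift mm [-0.2  0.2  2.7] turn [ 0.003 -0.     0.002] F [ 4.5 -2.9 -2.7] w 27.1 g 40.0
0 -250.0 57.0
0.1 -246.6 98.4
0.2 -239.1 139.2
0.3 -227.6 179.1
0.4 -212.2 217.6
0.488 -195.5 250.1
```

```bash
python3 -m inch '[{"rx":0,"ry":-0.01,"rz":0,"dx":0.0002,"dy":0,"dz":-0.0042,"hand":255},{"rx":0,"ry":-0.02,"rz":0,"dx":0.0004,"dy":0,"dz":-0.0083,"hand":255},{"rx":0,"ry":-0.03,"rz":0,"dx":0.0007,"dy":0,"dz":-0.0125,"hand":255},{"rx":0,"ry":-0.03,"rz":0,"dx":0.0007,"dy":0,"dz":-0.0125,"hand":255},{"rx":0,"ry":-0.03,"rz":0,"dx":0.0007,"dy":0,"dz":-0.0125,"hand":255},{"rx":0,"ry":-0.03,"rz":0,"dx":0.0007,"dy":0,"dz":-0.0125,"hand":255},{"rx":0,"ry":-0.02,"rz":0,"dx":0.0004,"dy":0,"dz":-0.0083,"hand":255},{"rx":0,"ry":-0.01,"rz":0,"dx":0.0002,"dy":0,"dz":-0.0042,"hand":255}]' 50
python3 -c "
from h import *
go(-239,-125,139.2,pitch=.18)
print(bot.get_obs()['orientation'],bot.get_obs()['joint_pos'].round(0))"
```

```text
clock: 15.15
ee_pos: [0.5907, -0.2099, 0.1405]
orientation: [179.8, 10.3, 60.3]
force: [7.3, -1.3, -4.3]
width: 0.0266
gripper_force: 50.0
t 15.15 at trimmer mm [-240.2 -124.8  134.6] shift mm [ 0.4  0.2 -4.8] turn [ 0.004 -0.001  0.002] F [ 7.3 -1.3 -4.3] w 26.6 g 50.0
[179.7873391   10.28029243  60.27455058] [-22.  37.  77. -11.  67.  12.]
```

```bash
python3 -m inch '[{"rx":0,"ry":-0.02,"rz":0,"dx":0.0004,"dy":0,"dz":-0.0083,"hand":255},{"rx":0,"ry":-0.03,"rz":0,"dx":0.0007,"dy":0,"dz":-0.0125,"hand":255},{"rx":0,"ry":-0.03,"rz":0,"dx":0.0007,"dy":0,"dz":-0.0125,"hand":255},{"rx":0,"ry":-0.03,"rz":0,"dx":0.0007,"dy":0,"dz":-0.0125,"hand":255},{"rx":0,"ry":-0.03,"rz":0,"dx":0.0007,"dy":0,"dz":-0.0125,"hand":255},{"rx":0,"ry":-0.03,"rz":0,"dx":0.0007,"dy":0,"dz":-0.0125,"hand":255},{"rx":0,"ry":-0.02,"rz":0,"dx":0.0004,"dy":0,"dz":-0.0083,"hand":255},{"rx":0,"ry":-0.01,"rz":0,"dx":0.0002,"dy":0,"dz":-0.0042,"hand":255}]' 50
python3 -c "
from h import *
go(-195.5,-125,250,pitch=.488)"
```

```text
clock: 15.95
ee_pos: [0.6042, -0.1864, 0.2188]
orientation: [179.8, 21.6, 60.3]
force: [8.9, -0.8, -6.3]
width: 0.0266
gripper_force: 50.0
t 15.95 at trimmer mm [-214.2 -124.8  213.2] shift mm [  4.5   0.4 -41.1] turn [ 0.005 -0.11   0.002] F [ 8.9 -0.8 -6.3] w 26.6 g 50.0
```

```bash
python3 -m inch '[{"rx":0,"ry":-0.016,"rz":0,"dx":0.0003,"dy":0,"dz":-0.0066,"hand":255},{"rx":0,"ry":-0.03,"rz":0,"dx":0.0007,"dy":0,"dz":-0.0125,"hand":255},{"rx":0,"ry":-0.03,"rz":0,"dx":0.0007,"dy":0,"dz":-0.0125,"hand":255},{"rx":0,"ry":-0.02,"rz":0,"dx":0.0004,"dy":0,"dz":-0.0083,"hand":255},{"rx":0,"ry":-0.01,"rz":0,"dx":0.0002,"dy":0,"dz":-0.0042,"hand":255},{"rx":0,"ry":0,"rz":0,"dx":0,"dy":0,"dz":0,"hand":255},{"rx":0,"ry":0,"rz":0,"dx":0,"dy":0,"dz":0,"hand":255},{"rx":0,"ry":0,"rz":0,"dx":0,"dy":0,"dz":0,"hand":255}]' 50
python3 - <<'E'
from h import *
go(-195.5,-125,251,pitch=.488)
s,t=bot.get_image('side'),bot.get_image('top')
for i in(s,t):print([(c,blobs(i,c,(280,150,430,330))) for c in"yr"])
cv2.imwrite("pics/c6.png",np.hstack([cv2.resize(np.clip(i*1.6,0,255).astype('uint8'),(400,400),interpolation=3) for i in(s[140:320,240:420],t[150:330,220:400])]))
E
```

```text
clock: 16.75
ee_pos: [0.6142, -0.1691, 0.2567]
orientation: [179.8, 27.6, 60.3]
force: [11.1, -0.1, -6.1]
width: 0.0271
gripper_force: 50.0
t 16.75 at trimmer mm [-194.8 -124.9  251.4] shift mm [-0.4  0.1  0.6] turn [ 0.005 -0.006  0.003] F [11.1 -0.1 -6.1] w 27.1 g 50.0
[('y', [([378.27, 177.31], [80, 26, 42, 4, 99])]), ('r', [([281.5, 151.5], [1, 0, 2, 4, 8]), ([346.45, 287.13], [60, 132, 14, 11, 106])])]
[('y', [([303.28, 193.13], [20, 40, 8, 7, 39]), ([401.17, 223.08], [120, 70, 5, 8, 12])]), ('r', [([368.45, 247.82], [87, 96, 4, 5, 11])])]
```

View pics/c6.png

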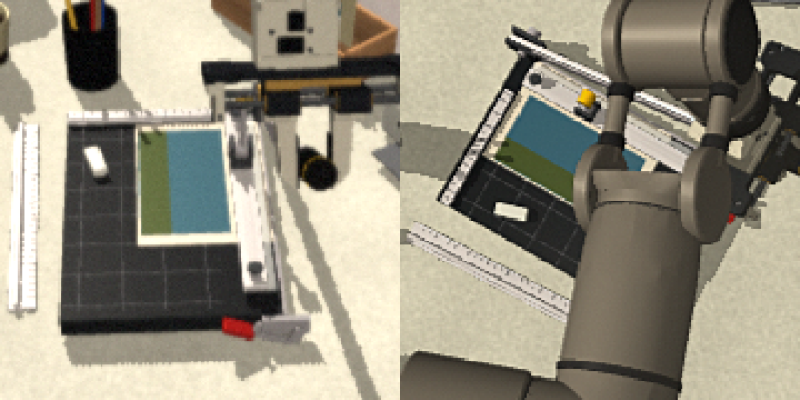

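The handle is held with its ring facing the camera (left half, near (318,168)). The catch is still flipped, the lever is still up (top view (303,193), unchanged), and the eraser and ruler are where they were. I hand the job in.

```bash
python3 -c "
from cell import bot
print(bot.finish_job())"
```

```text
the job is handed in; nothing more can be done
None
```

The job is handed in, in the order asked: the clamp lever is up (about 1.33 rad of its 1.4 stop), the catch is flipped right over (about 1.15 rad or more), and the handle is held about 25 cm up with a 50 N grip. One press on the catch tab wedged and showed about 41 N at the wrist until I backed off, just over the 40 N limit if it counts as arm or gripper-body contact.

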